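Close up the row of soap cartons with the display's locking divider

ROBOT

A 6-joint arm with a two-finger parallel gripper is mounted at the origin on a cart in front of the work surface, level with it; the furniture and walls round the work are solid. World frame = base frame: x ahead of the robot, y to its left, z up, the work surface at z = 0. Lengths are in m, angles in degrees, forces in N, time in s.
With the tool pointing down it reaches from about 0.25 to 0.725 m from the base axis. Payload 9.7 kg.
Tool frame: the origin (TCP) lies at the centre of the arm's flange, where the gripper is bolted on; the fingertips stand 173 mm ahead of it and the grasp point (between the pads) lies 155 mm ahead of it; z points along the fingers, y is the line along which they close (so a half turn about z gives the same grasp; the last joint's range is limited). The gripper opens to 85 mm and grips with 20 to 120 N. Pads are 22 mm wide; open, the fingers measure 114 mm over their backs; the gripper's body (76 mm by 85 mm) begins 54 mm behind the grasp point. The pads swing forward as they close: fully open they stand 13 mm farther back than shut.
Start: joints at [-67.609, 4.979, 10.078, 95.1, 0, 90], TCP at [0.21, -0.509, 0.405] pointing down, gripper open.
Joint ranges: [-179.16, 179.16], [-48.56, 103.87], [-65.8, 70.77], [-126.05, 130.52], [-82.76, 87.17], [-180, 180]. Speed limits (degrees/s): [127.2, 127.2, 147.25, 180, 180, 180].

INTERFACE

Orientations are given as [roll, pitch, yaw] about the fixed x, y, z axes, in that order (R = Rz(yaw) Ry(pitch) Rx(roll)).
In Python, from workcell import monitor, camera, get_calibration, bot gives the robot as it stands.
- The arm moves only by the tool carry_out, never from a script. Its argument "targets" is text: rows parted by semicolons, each of 7 numbers parted by spaces: the shift along the tool's x, y, z in units of 0.04 m (1.0 is 0.04 m), then the turn, a rotation vector about the tool's x, y, z in units of 0.1 rad (1.0 is 0.1 rad), then the opening, from -1 (shut) to 1 (fully open), so that 0 is half open. A call has exactly 8 rows; each row shifts and turns the commanded pose from where the row before left it, along the tool's axes as they then stand; what a row does not reach is not made up. A row lasts 1/12 s, in which the tool goes at most 41.7 mm and 7.16 degrees, less where a joint would pass 70% of its speed; a pose out of reach is approached as far as the arm can. A call with a number of a shift or a turn outside -1 to 1 is refused whole. A call with a gripper value outside its range is refused whole. The fingers move at their own pace and stop on an object; "newtons" is the grip in N (left out, the last holds). Time passes only in rows, so rows that do not move let the fingers close, or fill a call up. It gives the time, the measured TCP pose, the force, the opening and the grip force at its end, in the units of the state.
- monitor.get_obs(): the state, without advancing time (a new reading comes with each control period).
- camera(name): name is "scene" or "top"; returns the picture (400x640x3 uint8, red, green, blue); there is no depth.
- get_calibration(name): a dict with "fx", "fy", "cx", "cy" (pixels), "D" ([k1, k2, p1, p2, k3] as OpenCV has them; the pictures are not rectified), "view" (4x4, takes a point from world to camera coordinates). Camera axes: x right, y down, z forward; pixel columns grow to the right and rows downward; lengths in m; the calibration is good to about 2 mm. A picture is of the moment at which its call begins. get_calibration takes no time and is no camera call.
- bot.job_done(): hands the job in; it is judged then, once.
The state is a dict: "time": time; "q": joint angles; "qd": joint speeds; "joint_efforts": joint torques, N m; "ee_pos": TCP position; "tcp_rot": TCP orientation; "wrist_force": force on the tool from outside, world axes, zero at the start; "torque": the same for the moment, N m; "opening": finger opening in m; "grasp_force": force on a finger pad.
Only numpy, scipy, OpenCV 4.12 (cv2) and the standard library are available. Lean on these libraries where they do the work, as an engineer would, in place of code of your own. Each camera call takes 0.05 s, during which the arm holds its last target. There are 200 camera calls.

TASK

Tidy the soap display: hold the divider's spring plunger down with a fingertip and, keeping it down past the keyholes on the way, slide the divider toward the three cartons until they stand closed up against the wooden end wall, then let the plunger spring up in the keyhole there so that the divider is locked. Push the cartons only with the divider, gently enough not to crush or tip them; grasp and lift nothing, and leave the hare, the price sign and the coffee dripper alone.

Things in the scene. Friction and masses are not known exactly. Their poses are not given: they have to be found in the camera images.
- tray: Counter display, fixed to the table: wooden board 112 x 389 mm, its top 12 mm above the table, with a slotted aluminium rail along its front (robot-side) edge. Origin on the table under the display; its own y runs along the rail, x to the back, z up. The rail is 32 mm wide, centred at x = -60 mm, its top 22 mm above the table. Cartons stand on the board, centres near x = 28 mm.
- end_wall (a point): Middle of the inner face of the wooden end wall at the tray's -y end, 35 mm above the board (tray y = -193.5 mm). The wall is 70 mm high, 66 mm deep. The row closes up against it; the divider slides toward it.
- divider (a joint): Travel of the divider along the rail in m, growing toward the tray's -y (to the cartons). 0 to 0.030: in the rail's long opening, where it starts and is free to slide. Keyholes, 19 mm long: 0.058 and 0.086 on the way, 0.114 where the row is closed (the blade then 2 mm short of tightly packed cartons; the key has 3 mm play each way). Friction about 1 N, plus the cartons.
- blade_face (a point): On the divider, which is a dark steel saddle (36 mm across the rail, 46 mm along it) with an upright 4 mm blade on its carton side, lying along the tray's x. Point on the blade's face turned away from the cartons, at the cap's x, 45 mm above the table; fingers can push it here. The blade's top is 65 mm above the table here and rises to 102 mm at the back.
- plunger (a joint): How far the spring plunger is pressed down, in m: 0 up (its 13 mm square key fills the keyhole and locks the divider), 0.008 fully down on its stop. Free of the rail from 0.005 on. The spring needs 2 N to start, 6 N fully down. Let go between two keyholes it stays down under the rail's lip and rises in the next hole.
- cap_top (a point): Centre of the top of the plunger's round black cap (30 mm across), which moves with divider and plunger; 45 mm above the table when up, 37 mm when fully down. The blade's face is 22.5 mm from this centre toward the tray's -y; all is free above the cap and to its other sides.
- home_hole (a point): Centre of the keyhole where the divider belongs, on the rail's top, 22 mm above the table. The cap is above it when the divider is there.
- carton_a: Kraft soap carton with a window, nearest the divider; 51 x 71 (along the row) x 85 mm high, 0.2 kg, loose. Origin at the centre of its underside.
- carton_b: The same carton, the middle one of the row.
- carton_c: The same carton, the one nearest the end wall.
- hare: Bystander: small white chocolate hare, 49 x 54 x 82 mm, behind the display. Origin under it.
- sign: Bystander: price card in a small oak block, 24 x 56 x 55 mm, in front of the rail. Origin under it.
- dripper: Bystander: pink fluted ceramic coffee dripper, 119 mm across, 85 mm high, left of the display. Origin under it.
There are look-alikes about, which are no part of the job. What is shaped like the carton_b but orange or yellow is not meant. Leave any orange look-alike of the carton_a alone.

How it is judged (in metres and radians):
On the way, in this order (a step that is already met when the one before it is completed fails the run):
1. the plunger is pressed down while the divider is still in the long opening (value of joint plunger above 0.005 m and value of joint divider below 0.042 m), for 0.1 s.
2. the divider has passed the two keyholes on the way with the plunger down (value of joint plunger above 0.004 m and value of joint divider above 0.092 m).
3. the plunger has sprung up in the keyhole where the row is closed (value of joint plunger below 0.0015 m and value of joint divider between 0.109 and 0.119 m), for 0.2 s.
At the end, for the whole second after the job is handed in: The divider is locked in the keyhole where the row is closed (travel 0.109 to 0.119 m, plunger up to within 1.5 mm), the three cartons stand upright and at rest on the board, closed up against the end wall (each within about 9 mm of its tight place) (all of step 3 and angle between each of carton_a, carton_b, carton_c's own z axis and vertical below 0.08 rad and y of carton_a in the frame of tray below -0.008 m and y of carton_b in the frame of tray below -0.078 m and y of carton_c in the frame of tray below -0.149 m and z of each of carton_a, carton_b, carton_c in the frame of tray below 0.016 m and linear speed of each of carton_a, carton_b, carton_c below 0.01 m/s); the robot touches nothing.
It fails at once if the plunger sprang up in a keyhole on the way (value of joint plunger below 0.002 m and value of joint divider between 0.045 and 0.1 m).
It fails at once if a carton was lifted or tipped over (z of any of carton_a, carton_b, carton_c in the frame of tray above 0.03 m or angle between any of carton_a, carton_b, carton_c's own z axis and vertical above 0.3 rad).
It fails at once if a carton was pushed with the fingers (contact force between the fingers and carton_a above 2 N or contact force between the fingers and carton_b above 2 N or contact force between the fingers and carton_c above 2 N).
It fails at once if the cartons were crushed (over 50 N) (contact force between carton_a and carton_b above 50 N or contact force between carton_b and carton_c above 50 N).
It fails at once if a bystander was moved (distance of any of hare, sign, dripper from where it was at the start of the episode above 0.02 m).
It also fails if it takes over 40 s, if anything falls off the work surface, if the arm or the gripper's body presses on something with over 40 N, if the wrist force passes 120 N, or if a joint passes its speed limit or range.

## Working session

There is one attempt and no reset: what is moved stays moved. The work goes in short steps, Python scripts to look and compute and a tool call to move; the robot and the scene stay as the last step left them, time stands still between calls to the robot, and variables do not carry over. Pictures are saved under pics/ and viewed, at most 10 in all, crops included, and the job is handed in when it is done.

Besides the shell and the picture viewer there is one more tool, called after "Call:" as a command line: name --argument value ..., lists and objects as JSON in quotes. carry_out: Moves the arm, as the interface text tells. Shifts and turns lie within -1 to 1; 1 stands for 0.04 m of shift or 0.1 rad of turn. Its arguments: {"type":"object","properties":{"targets":{"type":"string"},"newtons":{"type":"number"}},"required":["targets"]}

```bash
mkdir -p pics; python3 - <<'E'
from workcell import monitor, camera, get_calibration
import cv2
for n in("scene","top"):
    cv2.imwrite(f"pics/{n}0.png",camera(n)[:,:,::-1])
    print(n,get_calibration(n))
o=monitor.get_obs()
print(o)
E
```

```text
scene {'fx': 419.53972670147436, 'fy': 419.53972670147436, 'cx': 317.73415376221874, 'cy': 200.70381975129112, 'D': array([-0.10151231,  0.        ,  0.        ,  0.        ,  0.        ]), 'view': array([[ 0.59693871, -0.80203834, -0.01996678, -0.48331829],
       [-0.33631615, -0.22756225, -0.91384182,  0.21082252],
       [ 0.72839249,  0.55222271, -0.40557916,  0.84705084],
       [ 0.        ,  0.        ,  0.        ,  1.        ]])}
top {'fx': 515.4691015257786, 'fy': 515.4691015257786, 'cx': 317.18366987366045, 'cy': 198.4856835667598, 'D': array([-0.04050099,  0.        ,  0.        ,  0.        ,  0.        ]), 'view': array([[ 8.60940305e-03, -9.99962521e-01, -9.14044870e-04,
        -1.93507951e-01],
       [-9.81335279e-01, -8.27340872e-03, -1.92126573e-01,
         5.62466824e-01],
       [ 1.92111810e-01,  2.55107958e-03, -9.81369729e-01,
         1.34070142e+00],
       [ 0.00000000e+00,  0.00000000e+00,  0.00000000e+00,
         1.00000000e+00]])}
{'time': 0.1, 'q': array([-6.76105588e+01,  5.00714914e+00,  1.00377813e+01,  9.50993482e+01,
        5.32249422e-04,  9.00000064e+01]), 'qd': array([-0.13108372, -0.04082543,  0.09679321,  0.05098312,  0.0359408 ,
       -0.02121978]), 'joint_efforts': array([-8.16924021e-04, -5.21562767e+01,  4.65651512e+01,  1.59799063e-02,
        4.72796842e-07,  5.27387755e-06]), 'ee_pos': array([ 0.20949422, -0.50853433,  0.40405065]), 'tcp_rot': array([-1.79931284e+02, -5.32241386e-04,  2.23894342e+01]), 'wrist_force': array([ 0.06533579, -0.24433487, -0.84835098]), 'torque': array([-0.01395251,  0.01701035,  0.0021525 ]), 'grasp_force': 0.0, 'opening': 0.08517663102394811}
```

View pics/scene0.png

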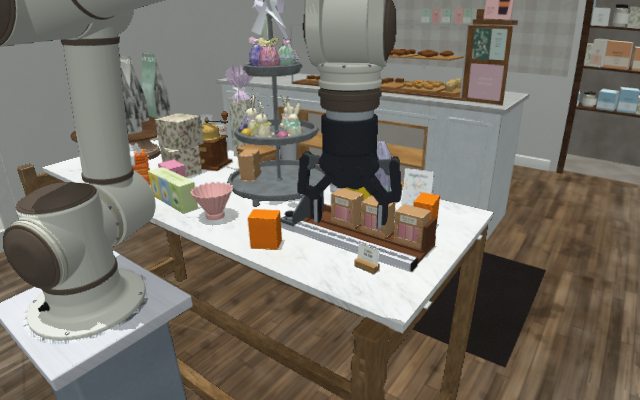

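View pics/top0.png

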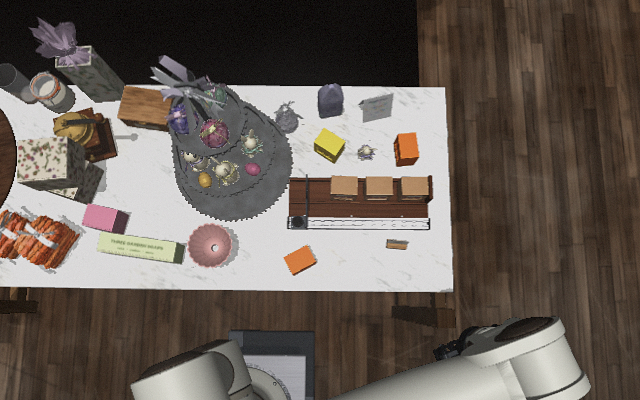

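The scene picture shows the display under the gripper. In the top picture the rail runs from about (288,223) to (430,224), with the divider and cap near (299,222) and the cartons at (344–414,187). The tiered stand is near (232,155). Next I enlarge the tray.

```bash
cat > h.py <<'E'
import numpy as np, cv2
from workcell import get_calibration
def ray(n,uv,z):
    c=get_calibration(n);K=np.array([[c['fx'],0,c['cx']],[0,c['fy'],c['cy']],[0,0,1]])
    p=cv2.undistortPoints(np.array(uv,float).reshape(-1,1,2),K,c['D']).reshape(-1,2)
    V=c['view'];R,t=V[:3,:3],V[:3,3];o=-R.T@t
    d=np.c_[p,np.ones(len(p))]@R
    return o+d*((z-o[2])/d[:,2])[:,None]
def proj(n,P):
    c=get_calibration(n);K=np.array([[c['fx'],0,c['cx']],[0,c['fy'],c['cy']],[0,0,1]])
    V=c['view'];return cv2.projectPoints(np.array(P,float).reshape(-1,1,3),cv2.Rodrigues(V[:3,:3])[0],V[:3,3],K,c['D'])[0].reshape(-1,2)
E
python3 - <<'E'
import cv2
from h import *
im=cv2.imread('pics/top0.png')
c=im[165:240,280:440];cv2.imwrite('pics/topc.png',cv2.resize(c,None,fx=5,fy=5,interpolation=cv2.INTER_CUBIC))
# rail ends guess
print(ray('top',[[288,223],[430,224]],.022), ray('top',[[298.5,222]],.045))
E
```

```text
[[ 0.50118295 -0.10908165  0.022     ]
 [ 0.50159103 -0.4993771   0.022     ]] [[ 0.50079033 -0.1387672   0.045     ]]
```

View pics/topc.png

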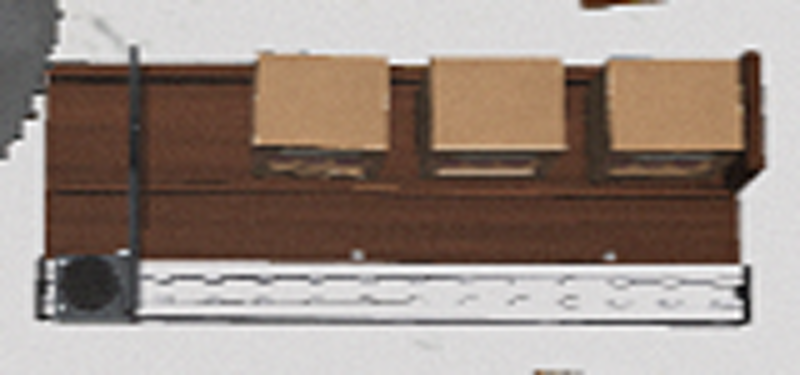

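```bash
python3 - <<'E'
from h import *
from workcell import monitor
np.set_printoptions(precision=4,suppress=True)
f=lambda L:[[280+(x+.5)/5-.5,165+(y+.5)/5-.5] for x,y in L]
r=ray('top',f([(38,318),(748,323),(40,258),(748,266)]),.022);print(r)
yv=r[[0,2]].mean(0)-r[[1,3]].mean(0);print('len',np.linalg.norm(yv),'yaw',np.degrees(np.arctan2(-yv[0],yv[1])))
print('cap',ray('top',f([(90,282)]),.045))
im=cv2.imread('pics/top0.png');c=im[165:240,280:440]
g=cv2.resize(c,None,fx=5,fy=5,interpolation=cv2.INTER_CUBIC).max(2)
m=((g<62)*255).astype('uint8');m[:250]=0;m[:,150:]=0;m=cv2.morphologyEx(m,cv2.MORPH_OPEN,np.ones((13,13)))
n,l,s,ce=cv2.connectedComponentsWithStats(m);print(s,ce)
print([g[282,x] for x in range(40,150,6)])
ct=ray('top',f([(255,145),(388,149),(430,149),(565,149),(607,149),(742,149)]),.097);print('carton',ct)
print('wall',ray('top',f([(740,190)]),.012), 'board ends',ray('top',f([(46,185),(740,240)]),.012))
print('blade',ray('top',f([(137,262),(131,50)]),.065))
E
```

```text
[[ 0.4868 -0.1072  0.022 ]
 [ 0.4872 -0.4967  0.022 ]
 [ 0.5201 -0.1076  0.022 ]
 [ 0.5188 -0.4977  0.022 ]]
len 0.38982714808367785 yaw -0.0629473168814107
cap [[ 0.5035 -0.1363  0.045 ]]
[[     0      0    800    375 297656]
 [    63    256     54     54   2344]] [[401.945  186.244 ]
 [ 89.0213 283.0026]]
[np.uint8(41), np.uint8(57), np.uint8(126), np.uint8(74), np.uint8(47), np.uint8(46), np.uint8(46), np.uint8(42), np.uint8(45), np.uint8(40), np.uint8(39), np.uint8(38), np.uint8(49), np.uint8(69), np.uint8(93), np.uint8(67), np.uint8(85), np.uint8(190), np.uint8(230)]
carton [[ 0.5691 -0.224   0.097 ]
 [ 0.5676 -0.2938  0.097 ]
 [ 0.5678 -0.3159  0.097 ]
 [ 0.5684 -0.3869  0.097 ]
 [ 0.5686 -0.4091  0.097 ]
 [ 0.5692 -0.4803  0.097 ]]
wall [[ 0.5633 -0.4968  0.012 ]] board ends [[ 0.5629 -0.1096  0.012 ]
 [ 0.535  -0.4959  0.012 ]]
blade [[ 0.5115 -0.162   0.065 ]
 [ 0.6277 -0.1573  0.065 ]]
```

Call:
carry_out --targets "0 0 0 0 0 1 -1; 0 0 0 0 0 1 -1; 0 0 0 0 0 1 -1; 0 0 0 0 0 0.91 -1; 0.5 -0.6 0 0 0 0 -1; 0.7 -0.8 0 0 0 0 -1; 0.7 -0.8 0 0 0 0 -1; 0.7 -0.8 0 0 0 0 -1" --newtons 60

```text
time: 0.77
ee_pos: [0.3124, -0.3892, 0.4042]
tcp_rot: [-180.0, 0.0, -0.1]
wrist_force: [1.0, 0.1, -0.6]
opening: 0.0002
grasp_force: 0.0
```

Call:
carry_out --targets "0.7 -0.8 0 0 0 0 -1; 0.7 -0.9 0 0 0 0 -1; 0.7 -0.9 0 0 0 0 -1; 0.7 -0.9 0.4 0 0 0 -1; 0.7 -0.9 0.6 0 0 0 -1; 0.6 -0.9 0.7 0 0 0 -1; 0.44 -0.6 0.7 0 0 0 -1; 0.2 -0.3 0.6 0 0 0 -1"

```text
time: 1.43
ee_pos: [0.4835, -0.1654, 0.295]
tcp_rot: [-180.0, 0.0, 0.1]
wrist_force: [0.2, 0.3, 0.1]
opening: -0.0002
grasp_force: 0.0
```

Call:
carry_out --targets "0 0 0 0 0 0 -1; 0 0 0 0 0 0 -1; 0 0 0 0 0 0 -1; 0 0 0 0 0 0 -1; 0 0 0 0 0 0 -1; 0 0 0 0 0 0 -1; 0 0 0 0 0 0 -1; 0 0 0 0 0 0 -1"

```text
time: 2.1
ee_pos: [0.4822, -0.1685, 0.2972]
tcp_rot: [180.0, -0.0, -0.0]
wrist_force: [0.6, -0.2, 0.2]
opening: 0.0
grasp_force: 0.0
```

```bash
python3 - <<'E'
from workcell import monitor, camera
import cv2, numpy as np
a=camera("scene")[:,:,::-1]; b=camera("top")[:,:,::-1]
cv2.imwrite("pics/s1.png",a)
A=cv2.resize(a[150:270,200:360],None,fx=5,fy=5,interpolation=cv2.INTER_CUBIC)
cv2.imwrite("pics/s1c.png",A);cv2.imwrite("pics/t1.png",b)
o=monitor.get_obs();print(o['ee_pos'],o['time'])
E
```

```text
[ 0.48220699 -0.16830788  0.29704003] 2.2
```

View pics/s1c.png

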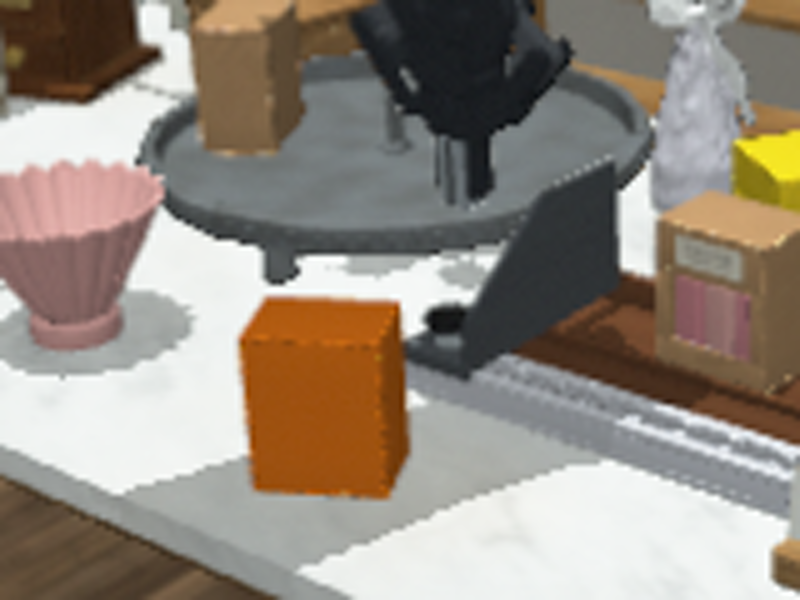

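The cap shows at crop (447,318), scene pixel (289,213.5). The shut fingertip's lower end is near crop (465,203), about (293,190.5), and clear of the stand. I cross-check both.

```bash
python3 - <<'E'
from h import *
f=lambda x,y:[[200+(x+.5)/5-.5,150+(y+.5)/5-.5]]
print(ray('scene',f(447,317),.045), proj('scene',[[.4822,-.1683,.297-.173]]),proj('scene',[[.4822,-.1683,.297-.186]]),f(465,203))
print(proj('scene',[[.4822,-.1683+.0145,.124],[.4822,-.1683-.0145,.124]]))
E
```

```text
[[ 0.49951688 -0.13649112  0.045     ]] [[292.70593205 190.22355524]] [[292.93178165 194.97393436]] [[292.6, 190.2]]
[[288.3112868  189.00263104]
 [297.16968579 191.46376626]]
```

Call:
carry_out --targets "0.25 -0.35 0 0 0 0 -1; 0.25 -0.36 0 0 0 0 -1; 0 0 0.3 0 0 0 -1; 0 0 0.4 0 0 0 -1; 0 0 0.4 0 0 0 -1; 0 0 0.35 0 0 0 -1; 0 0 0.2 0 0 0 -1; 0 0 0 0 0 0 -1"

```text
time: 2.87
ee_pos: [0.5015, -0.1397, 0.2287]
tcp_rot: [-180.0, 0.2, -0.0]
wrist_force: [0.3, -0.1, 1.3]
opening: -0.0
grasp_force: 0.0
```

Call:
carry_out --targets "0 0 0.1 0 0 0 -1; 0 0 0.1 0 0 0 -1; 0 0 0.08 0 0 0 -1; 0 0 0.06 0 0 0 -1; 0 0 0.06 0 0 0 -1; 0 0 0 0 0 0 -1; 0 0 0 0 0 0 -1; 0 0 0 0 0 0 -1"

```text
time: 3.53
ee_pos: [0.5024, -0.1398, 0.2153]
tcp_rot: [180.0, -0.0, -0.0]
wrist_force: [0.3, 0.1, 2.9]
opening: 0.0002
grasp_force: 1.5
```

Call:
carry_out --targets "0 0 0.04 0 0 0 -1; 0 0 0.04 0 0 0 -1; 0 0 0.03 0 0 0 -1; 0 0 0.02 0 0 0 -1; 0 0 0.02 0 0 0 -1; 0 0 0 0 0 0 -1; 0 0 0 0 0 0 -1; 0 0 0 0 0 0 -1"

```text
time: 4.2
ee_pos: [0.5024, -0.1398, 0.2098]
tcp_rot: [180.0, -0.1, -0.0]
wrist_force: [-3.4, -0.0, 12.0]
opening: 0.0002
grasp_force: 5.8
```

Call:
carry_out --targets "0 0.04 0 0 0 0 -1; 0 0.06 0 0 0 0 -1; 0 0.08 0 0 0 0 -1; 0 0.08 0 0 0 0 -1; 0 0.08 0 0 0 0 -1; 0 0.08 0 0 0 0 -1; 0 0.04 0 0 0 0 -1; 0 0 0 0 0 0 -1"

```text
time: 4.87
ee_pos: [0.5024, -0.1584, 0.2098]
tcp_rot: [180.0, -0.1, -0.0]
wrist_force: [-2.0, -0.8, 11.2]
opening: 0.0001
grasp_force: 5.7
```

```bash
python3 - <<'E'
from workcell import monitor, camera
import cv2, numpy as np
a=camera("scene")[:,:,::-1]; b=camera("top")[:,:,::-1]
A=cv2.resize(a[160:260,240:360],(600,500),interpolation=cv2.INTER_CUBIC)
B=cv2.resize(b[165:240,280:440],(600,281),interpolation=cv2.INTER_CUBIC)
cv2.imwrite("pics/v2.png",np.vstack([A[:300],B]))
E
```

```text
(no output)
```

View pics/v2.png

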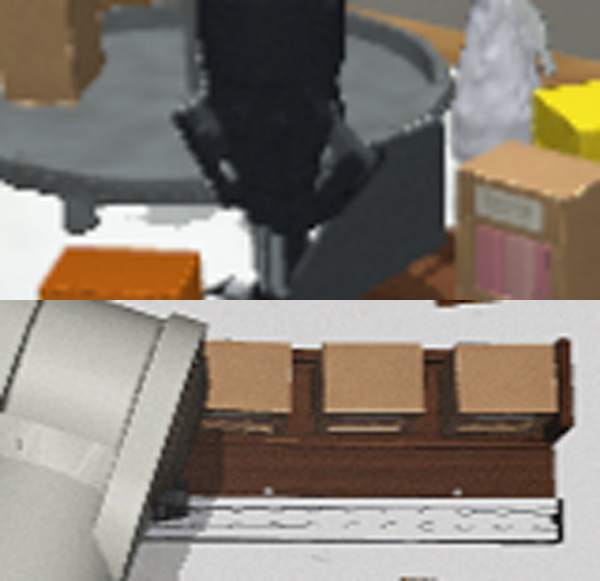

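The blade's back top corner moved from scene pixel (322,182) to about (328.5,183.5), so the divider is coming along under the fingertip. I put numbers to it.

```bash
python3 - <<'E'
from h import *
print(ray('scene',[[322.2,181.8],[328.5,183.6]],.102))
E
```

```text
[[ 0.61563206 -0.16240843  0.102     ]
 [ 0.61429897 -0.18478084  0.102     ]]
```

Call:
carry_out --targets "0 0.06 0 0 0 0 -1; 0 0.1 0 0 0 0 -1; 0 0.1 0 0 0 0 -1; 0 0.1 0 0 0 0 -1; 0 0.1 0 0 0 0 -1; 0 0.1 0 0 0 0 -1; 0 0.1 0 0 0 0 -1; 0 0.1 0 0 0 0 -1"

```text
time: 5.63
ee_pos: [0.5024, -0.1887, 0.2098]
tcp_rot: [180.0, -0.1, -0.0]
wrist_force: [-2.6, 1.3, 11.0]
opening: 0.0002
grasp_force: 5.7
```

Call:
carry_out --targets "0 0.1 0 0 0 0 -1; 0 0.1 0 0 0 0 -1; 0 0.1 0 0 0 0 -1; 0 0.1 0 0 0 0 -1; 0 0.08 0 0 0 0 -1; 0 0.04 0 0 0 0 -1; 0 0 0 0 0 0 -1; 0 0 0 0 0 0 -1"

```text
time: 6.3
ee_pos: [0.5025, -0.2095, 0.2098]
tcp_rot: [180.0, -0.1, -0.0]
wrist_force: [-1.5, -0.0, 11.6]
opening: -0.0002
grasp_force: 5.5
```

Call:
carry_out --targets "0 0.06 0 0 0 0 -1; 0 0.1 0 0 0 0 -1; 0 0.1 0 0 0 0 -1; 0 0.1 0 0 0 0 -1; 0 0.1 0 0 0 0 -1; 0 0.1 0 0 0 0 -1; 0 0.08 0 0 0 0 -1; 0 0 0 0 0 0 -1"

```text
time: 6.97
ee_pos: [0.5024, -0.2352, 0.2098]
tcp_rot: [-180.0, -0.1, -0.0]
wrist_force: [-2.4, 0.8, 10.9]
opening: 0.0
grasp_force: 5.6
```

```bash
python3 - <<'E'
from workcell import monitor, camera
import cv2, numpy as np
a=camera("scene")[:,:,::-1]; b=camera("top")[:,:,::-1]
cv2.imwrite("pics/s3.png",a)
A=cv2.resize(a[170:250,270:390],(720,480),interpolation=cv2.INTER_CUBIC)
cv2.imwrite("pics/v3.png",A); cv2.imwrite("pics/t3.png",b)
E
```

```text
(no output)
```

View pics/v3.png

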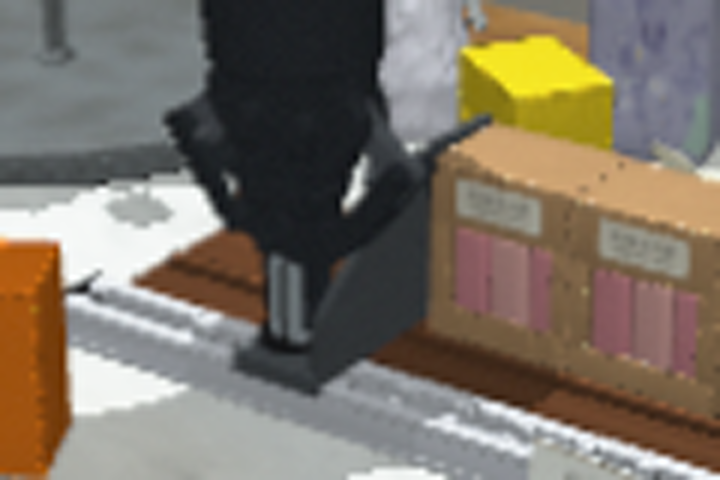

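The blade's back top corner is now at crop (490,118), scene pixel (351.7,189.7). The blade is against carton a, a touches b, and the fingertip is still on the cap with a small gap to the blade.

```bash
python3 - <<'E'
from h import *
print(ray('scene',[[322.2,181.8],[270+490.5/6-.5,170+118.5/6-.5]],.102))
# saddle near corner at rail-top height: before s1c(467,378), now v3(318,392)
print(ray('scene',[[200+467.5/5-.5,150+378.5/5-.5],[270+318.5/6-.5,170+392.5/6-.5]],.022))
E
```

```text
[[ 0.61563206 -0.16240843  0.102     ]
 [ 0.61473757 -0.25833758  0.102     ]]
[[ 0.48474542 -0.16130368  0.022     ]
 [ 0.48589607 -0.2566656   0.022     ]]
```

Call:
carry_out --targets "0 0.05 0 0 0 0 -1; 0 0.09 0 0 0 0 -1; 0 0 0 0 0 0 -1; 0 0 0 0 0 0 -1; 0 0 -0.09 0 0 0 -1; 0 0 -0.09 0 0 0 -1; 0 0 -0.09 0 0 0 -1; 0 0 0 0 0 0 -1"

```text
time: 7.73
ee_pos: [0.5023, -0.2405, 0.2199]
tcp_rot: [-180.0, -0.0, -0.0]
wrist_force: [1.0, -0.2, 0.1]
opening: -0.0003
grasp_force: 0.0
```

Call:
carry_out --targets "0 0.05 0 0 0 0 -1; 0 0.05 0 0 0 0 -1; 0 0.05 0 0 0 0 -1; 0 0.05 0 0 0 0 -1; 0 0.05 0 0 0 0 -1; 0 0 0 0 0 0 -1; 0 0 0 0 0 0 -1; 0 0 0 0 0 0 -1"

```text
time: 8.4
ee_pos: [0.5022, -0.2503, 0.2193]
tcp_rot: [-180.0, 0.0, -0.0]
wrist_force: [0.2, 4.9, -1.0]
opening: 0.0001
grasp_force: 2.2
```

Call:
carry_out --targets "0 0.04 0 0 0 0 -1; 0 0.04 0 0 0 0 -1; 0 0.04 0 0 0 0 -1; 0 0 0 0 0 0 -1; 0 0 0 0 0 0 -1; 0 0 0 0 0 0 -1; 0 0 0 0 0 0 -1; 0 0 0 0 0 0 -1"

```text
time: 9.07
ee_pos: [0.5022, -0.2554, 0.2196]
tcp_rot: [180.0, 0.0, -0.0]
wrist_force: [-0.0, 3.0, -2.0]
opening: -0.0001
grasp_force: 1.6
```

Call:
carry_out --targets "0 0.03 0 0 0 0 -1; 0 0.03 0 0 0 0 -1; 0 0.03 0 0 0 0 -1; 0 0 0 0 0 0 -1; 0 0 0 0 0 0 -1; 0 0 0 0 0 0 -1; 0 0 0 0 0 0 -1; 0 0 0 0 0 0 -1"

```text
time: 9.73
ee_pos: [0.5022, -0.2569, 0.2195]
tcp_rot: [-179.7, 0.0, 0.1]
wrist_force: [-0.6, 21.0, 2.0]
opening: -0.0002
grasp_force: 10.4
```

```bash
python3 - <<'E'
from workcell import monitor, camera
import cv2, numpy as np
a=camera("scene")[:,:,::-1]
A=cv2.resize(a[180:270,280:440],(800,450),interpolation=cv2.INTER_CUBIC)
cv2.imwrite("pics/v4.png",A)
E
```

```text
(no output)
```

View pics/v4.png

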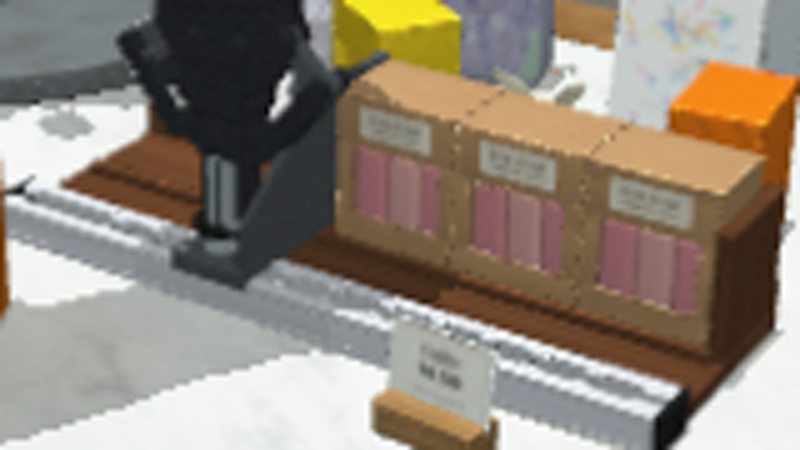

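The picture shows the three cartons closed up by the wall. The cap is up, with bright stem showing under it at (215,240), and the divider is blocked at 21 N, so the key has caught. I back off the blade, rise clear and check.

Call:
carry_out --targets "0 -0.05 0 0 0 0 -1; 0 -0.05 -0.03 0 0 0 -1; 0 -0.05 -0.1 0 0 0 -1; 0 0 -0.4 0 0 0 -1; 0 0 -0.7 0 0 0 -1; 0 0 -0.8 0 0 0 -1; 0 0 -0.8 0 0 0 -1; 0 0 -0.4 0 0 0 -1"

```text
time: 10.45
ee_pos: [0.5023, -0.2534, 0.3539]
tcp_rot: [179.8, -0.3, -0.0]
wrist_force: [0.6, -0.2, 0.1]
opening: -0.0004
grasp_force: 0.0
```

Call:
carry_out --targets "-0.5 0 0 0 0 0 -1; -0.8 0 0 0 0 0 -1; -0.8 0 0 0 0 0 -1; -0.8 0 0 0 0 0 -1; -0.8 0 0 0 0 0 -1; -0.5 0 0 0 0 0 -1; 0 0 0 0 0 0 -1; 0 0 0 0 0 0 -1"

```text
time: 11.12
ee_pos: [0.3336, -0.2533, 0.35]
tcp_rot: [179.9, -0.1, -0.1]
wrist_force: [-0.1, 0.2, -0.1]
opening: 0.0003
grasp_force: 0.0
```

```bash
python3 - <<'E'
from workcell import monitor, camera
import cv2, numpy as np
from h import *
a=camera("scene")[:,:,::-1];b=camera("top")[:,:,::-1]
A=cv2.resize(a[180:250,280:440],(800,350),interpolation=cv2.INTER_CUBIC)
B=cv2.resize(b[165:240,310:440],(433,250),interpolation=cv2.INTER_CUBIC)
B=cv2.copyMakeBorder(B,0,0,0,800-433,cv2.BORDER_CONSTANT)
cv2.imwrite("pics/v5.png",np.vstack([A,B]))
print(monitor.get_obs()['ee_pos'],monitor.get_obs()['wrist_force'],monitor.get_obs()['time'])
E
```

```text
[ 0.33467255 -0.25318813  0.34940766] [ 0.13443231 -0.46471768  0.16776606] 11.2167
```

View pics/v5.png

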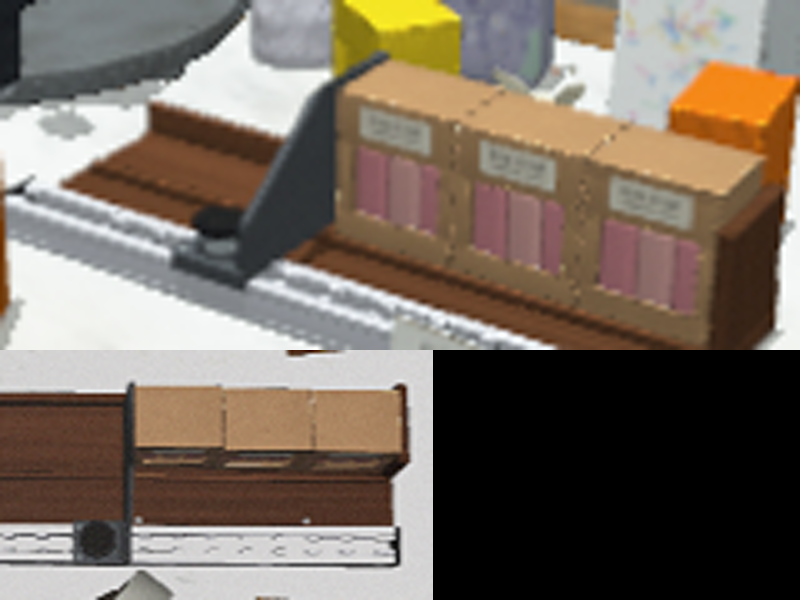

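The cap stands up with its stem visible. It sits at top-view pixel (339.7,222), about 114 mm from its start, and the cartons are closed up and upright. I hand in.

```bash
python3 -c "
from workcell import bot
print(bot.job_done())"
```

```text
the job is handed in; nothing more can be done
None
```

I handed the job in: the divider reads as locked, about 114 mm from its start with the plunger up, and the three cartons stand upright and closed up against the end wall; the hand-in returned no verdict.

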